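Set the bread-slicing guide to the orange angle mark

TASK

Set the swing arm of the bread-slicing guide to the orange angle mark: turn the black clamp knob loose until its pad is clear of the turntable, swing the red arm by its black post until its pointer lines up with the orange dot, then tighten the knob firmly again, to about 0.5 N m, without crushing the pad. Do not grip or push the arm while it is clamped, and leave the other things on the table where they are.

Things in the scene. Friction and masses are not known exactly. Their poses are not given: they have to be found in the camera images.
- guide_board: Fixed pale wooden board, 365 x 300 x 20 mm (x -170..195, y +-150 mm). Origin at table level on the turntable's vertical pivot axis; x points from the clamp knob over the pivot to the marks, z up. A grey clamp housing (48 mm wide in y, x -152..-82 mm, top 46 mm above the table) carries the knob on its top. White dot at x 172, y 0: straight cut.
- guide_arm: Turntable and swing arm, turns +-0.75 rad. Disc 170 mm across, 5 mm off-centre, top 34 mm above the table; red bar along its +x axis, 24 mm wide, top at 44 mm; fence 6 mm thick on it, 28..76 mm from the pivot, top at 67 mm; pointer tip at 146 mm. Origin at table level on the pivot; x axis = pointer line. Starts clamped, within 0.13 rad of straight. Loose, it needs 3 to 4 N at the post and stays where left.
- post_grip (a point): Point on the axis of the swing arm's black post, 70 mm above the table and 105 mm from the pivot; the post is round, 22 mm in diameter, from 44 to 88 mm above the table. Axes as the arm's.
- clamp_knob (a joint): Turn of the clamp knob in rad: 0 = loosest (a stop), grows as tightened, CLOCKWISE from above, to 1.9. Starts at 0.5 to 1.1. Free, it takes 0.2 N m to turn. Below 0.25 the pad is always clear. It bites from an unknown value, 0.25 to 1.15 (wear; the off-centre disc shifts it with the arm's angle); past it the torque rises by 2 to 3 N m per rad. Springs back up to 0.2 rad when let go, then stays.
- knob_grip (a point): Middle of the clamp knob's black bar grip, on the knob's vertical axis, 115 mm from the pivot on its robot side, 81 mm above the table (it does not rise or sink). Bar 50 mm long along this point's x axis, 16 mm thick along y, from 25 mm below to 11 mm above this point, z up; white dot on its +x end. Below the bar a round flange, 42 mm across.
- clamp_pad: Small black rubber clamp pad, 30 mm wide, which the knob's cam pushes out of the housing against the near rim of the turntable disc. 0.5 N m at the knob presses it with 30 to 60 N, of which 15 to 35 N remain when the knob is let go; from 80 N (0.8 to 1 N m) on it is crushed. While the knob is held still, friction can make the felt torque up to 0.4 N m lower than while it is turned.
- mark_orange: Orange round dot, 18 mm in diameter, 4 mm high, fixed on the board about 172 mm from the pivot, 0.38 to 0.56 rad to the left or to the right of the board's x axis: the target mark. Origin at the centre of its underside.
- mark_blue: Blue dot of the same kind on the other side of the white one: not the target. Origin at the centre of its underside.
- spice_pot: Small glass jar with green lid, 40 mm in diameter, 45 mm high, loose on the board's near left corner (about 115 mm towards the knob and 122 mm left of the pivot); leave it. Origin at the centre of its underside.
- butter_dish: White ceramic block, 42 x 42 x 28 mm, loose on the board's near right corner (mirror place of the jar); leave it. Origin at the centre of its underside.
- pickle_jar: Green glass jar with red lid, 76 mm in diameter, 110 mm high, loose on the table to the left; origin at the centre of its underside.
- spread_tub: White tub with yellow lid, 90 mm in diameter, 75 mm high, loose on the table to the left; origin at the centre of its underside.
- olive_bowl: White bowl, 130 mm in diameter, 55 mm high, loose on the table to the right; origin at the centre of its underside.
- coffee_mug: Blue mug, 84 mm in diameter, 90 mm high, loose on the table at the near left; origin at the centre of its underside.

How it is judged:
On the way, in this order (a step that is already met when the one before it is completed fails the run):
1. the clamp is loosened: the pad is clear of the turntable (contact force between clamp_pad and guide_arm below 0.5 N), for 0.2 s.
2. with the clamp loose, the arm's pointer line is brought to the orange mark (y of mark_orange in the frame of guide_arm between -0.007 and 0.007 m and x of mark_orange in the frame of guide_arm above 0 m and contact force between clamp_pad and guide_arm below 3 N and angular speed of guide_arm below 0.05 rad/s), for 0.2 s.
3. the clamp bites again with the arm on the mark (y of mark_orange in the frame of guide_arm between -0.007 and 0.007 m and x of mark_orange in the frame of guide_arm above 0 m and contact force between clamp_pad and guide_arm above 10 N), for 0.2 s.
At the end, for the whole second after the job is handed in: The centre of the orange dot lies within 7 mm of the arm's pointer line (on the pointer's side), the arm is at rest, and the pad presses on the turntable's rim with more than 10 N. The other things stand where they stood (all of step 3 and angular speed of guide_arm below 0.02 rad/s); the robot touches nothing.
It fails at once if the arm is forced (gripped or pushed with over 10 N) while the clamp presses on it (contact force between clamp_pad and guide_arm above 12 N and contact force between the fingers and guide_arm above 10 N).
It fails at once if the knob is wrenched far too tight (pad force over 80 N) (contact force between clamp_pad and guide_arm above 80 N).
It fails at once if another thing on the table is moved by more than 25 mm (distance of any of spice_pot, butter_dish, pickle_jar, spread_tub, olive_bowl, coffee_mug from where it was at the start of the episode above 0.025 m).
It also fails if it takes over 72 s, if anything falls off the work surface, if the arm or the gripper's body presses on something with over 40 N, if the wrist force passes 120 N, or if a joint passes its speed limit or range.

ROBOT

A 6-joint arm with a two-finger parallel gripper is mounted at the origin on the work surface. World frame = base frame: x ahead of the robot, y to its left, z up, the work surface at z = 0. Lengths are in m, angles in rad, forces in N, time in s.
With the tool pointing down it reaches from about 0.35 to 0.85 m from the base axis. Payload 8.1 kg.
Tool frame: the origin (TCP) lies midway between the tips of the shut fingers; the grasp point (between the pads) lies 19 mm behind it (robot.grip_point_offset is the distance from the TCP to the grasp point, in m); z points along the fingers, y is the line along which they close (so a half turn about z gives the same grasp; the last joint's range is limited). The gripper opens to 93 mm and grips with 3 to 60 N. Pads are 15 mm wide; open, the fingers measure 128 mm over their backs; the gripper's body (75 mm by 188 mm) begins 65 mm behind the grasp point.
Start: joints at [-1.379, 0.13, 1.488, -0, 1.523, -0.085], TCP at [0.164, -0.577, 0.219] pointing down, gripper open.
Joint ranges: [-2.96, 2.96], [-0.89, 2.26], [0.02, 2.5], [-1.34, 4.48], [0, 2.73], [-2.66, 2.66]. Speed limits (rad/s): [2.39, 2.39, 2.79, 3.14, 3.14, 3.14].

INTERFACE

Orientations are given as a rotation vector (axis times angle).
In Python, from plant import robot, read_camera, job gives the robot as it stands.
- The arm moves only by the shell command python3 -m inch 'ROWS' [FORCE]. ROWS is JSON, one flat list of numbers, 5 for each row, row after row: the shift along the world's x, y, z in mm, then the turn about the world's z in degrees, then the opening in per cent of the stroke, from 0 (shut) to 100 (fully open). In form: [dx, dy, dz, yaw, hand, dx, dy, dz, yaw, hand, ...]. A call has 1 to 10 rows; each row is the pose to reach, as a shift and turn from the pose commanded when the call began; what a row does not reach only later rows make up. A row lasts 1/12 s, in which the tool goes at most 41.7 mm and 7.16 degrees, less where a joint would pass 70% of its speed; a pose out of reach is approached as far as the arm can. A call with a gripper value outside its range is refused whole. The fingers move at their own pace and stop on an object; FORCE is the grip in N (left out, the last holds). Time passes only in rows, so rows that repeat a pose let the fingers close. It gives the time, the measured TCP pose, the force, the opening and the grip force at its end, in the units of the state.
- robot.read_state(): the state, without advancing time (a new reading comes with each control period).
- read_camera(name): name is "scene" or "top"; returns a dict with "image" (400x640x3 uint8, blue, green, red), "K" (3x3 intrinsics, pixels), "D" ([k1, k2, p1, p2, k3] as OpenCV has them; the pictures are not rectified), "extrinsics" (4x4, takes a point from world to camera coordinates). Camera axes: x right, y down, z forward; pixel columns grow to the right and rows downward; lengths in m; the calibration is good to about 2 mm. A picture is of the moment at which its call begins. There is no depth.
- job.close_job(): hands the job in; it is judged then, once.
The state is a dict: "t": time; "q": joint angles; "dq": joint speeds; "joint_torque": joint torques, N m; "tool_pos": TCP position; "orientation": TCP orientation; "force": force on the tool from outside, world axes, zero at the start; "wrist_torque": the same for the moment, N m; "opening": finger opening in m; "gripper_force": force on a finger pad.
Only numpy, scipy, OpenCV 4.12 (cv2) and the standard library are available. Lean on these libraries where they do the work, as an engineer would, in place of code of your own. Each camera call takes 0.05 s, during which the arm holds its last target. There are 200 camera calls.

## Working session

There is one attempt and no reset: what is moved stays moved. The work goes in short steps, Python scripts to look and compute and a shell command to move; the robot and the scene stay as the last step left them, time stands still between calls to the robot, and variables do not carry over. Pictures are saved under pics/ and viewed, at most 10 in all, crops included, and the job is handed in when it is done.

```bash
ls; mkdir -p pics
python3 - <<'E'
from plant import robot, read_camera
import cv2,numpy as np
for n in("scene","top"):
    c=read_camera(n); cv2.imwrite(f"pics/{n}0.png",c["image"]); print(n,c["K"],c["D"],np.round(c["extrinsics"],3))
print(robot.read_state(), robot.grip_point_offset)
E
```

```text
pics
scene [[394.57939115   0.         322.22748485]
 [  0.         394.57939115 204.39121694]
 [  0.           0.           1.        ]] [-0.04474563  0.          0.          0.          0.        ] [[-0.523  0.852 -0.003  0.246]
 [ 0.544  0.331 -0.771 -0.209]
 [-0.656 -0.405 -0.637  1.363]
 [ 0.     0.     0.     1.   ]]
top [[398.04184782   0.         313.71480237]
 [  0.         398.04184782 199.78464759]
 [  0.           0.           1.        ]] [-0.04815894  0.          0.          0.          0.        ] [[ 0.029 -0.999  0.019 -0.021]
 [-0.982 -0.032 -0.185  0.512]
 [ 0.186 -0.013 -0.983  1.216]
 [ 0.     0.     0.     1.   ]]
{'t': 0.1, 'q': array([-1.37939221e+00,  1.31119922e-01,  1.48917817e+00,  2.41142694e-06,
        1.52303550e+00, -8.54222494e-02]), 'dq': array([-0.00083879, -0.00076611, -0.00283742, -0.00026832, -0.00130568,
       -0.00060384]), 'joint_torque': array([-3.99477794e-04, -5.61341536e+01, -4.93095767e+01,  7.67460745e-02,
        2.90790852e-02, -8.36423624e-05]), 'tool_pos': array([ 0.16388997, -0.576627  ,  0.21766762]), 'orientation': array([-3.10982505e+00, -4.33210660e-01,  1.40988403e-04]), 'force': array([-0.37574772,  0.23878318, -1.05128691]), 'wrist_torque': array([ 0.01591564,  0.03835433, -0.02948888]), 'gripper_force': 0.0, 'opening': 0.09313240929047549} 0.0188
```

View pics/scene0.png

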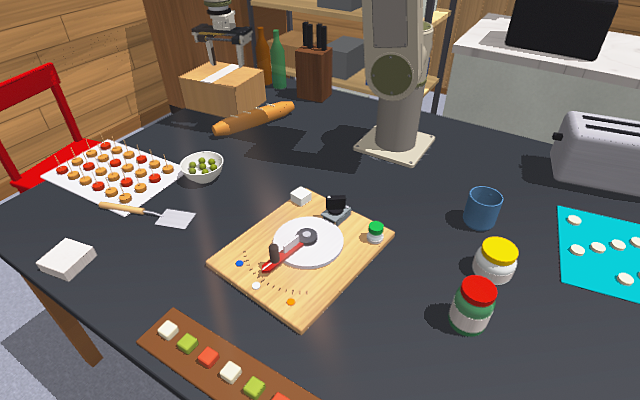

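View pics/top0.png

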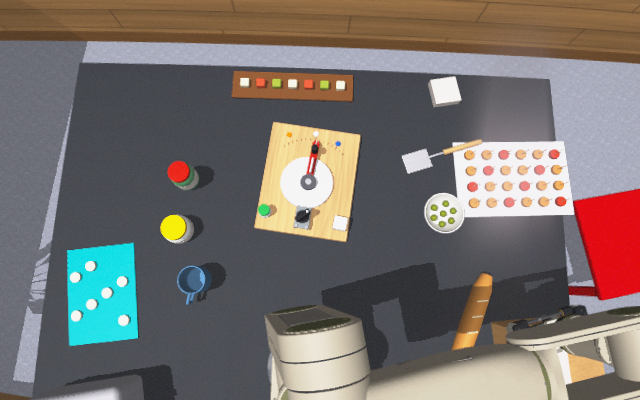

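The scene picture shows the board around (300,255), the orange dot at (291,302), blue at (239,263) and the knob at (336,205). In the top view the orange dot is at (290,134), blue at (338,144), the hub at (308,182) and the knob at (303,215). Next I'll measure these.

```bash
cat > h.py <<'E'
import cv2,numpy as np
from plant import robot, read_camera
def undist(c,uv): 
    return cv2.undistortPoints(np.array(uv,float).reshape(-1,1,2),c["K"],np.array(c["D"])).reshape(-1,2)
def plane(c,uv,z):
    n=undist(c,uv); E=np.array(c["extrinsics"]);R=E[:3,:3];o=-R.T@E[:3,3]
    d=np.c_[n,np.ones(len(n))]@R
    return o+d*((z-o[2])/d[:,2])[:,None]
def tri(a,ua,b,ub):
    X=cv2.triangulatePoints(a["extrinsics"][:3].astype(float),b["extrinsics"][:3].astype(float),undist(a,ua).T,undist(b,ub).T)
    return (X[:3]/X[3]).T
def proj(c,X):
    E=np.array(c["extrinsics"],float); return cv2.projectPoints(np.array(X,float).reshape(-1,1,3),cv2.Rodrigues(E[:3,:3])[0],E[:3,3],c["K"],np.array(c["D"]))[0].reshape(-1,2)
def blobs(im,lo,hi,roi,mina=8):
    hsv=cv2.cvtColor(im,cv2.COLOR_BGR2HSV); m=cv2.inRange(hsv,np.array(lo),np.array(hi))
    x0,y0,x1,y1=roi; k=np.zeros_like(m);k[y0:y1,x0:x1]=m[y0:y1,x0:x1]
    n,l,s,ce=cv2.connectedComponentsWithStats(k)
    return sorted([(int(s[i,4]),tuple(np.round(ce[i],2)),tuple(int(v) for v in s[i,:4])) for i in range(1,n) if s[i,4]>=mina],reverse=True),k
E
python3 - <<'E'
from h import *
S=read_camera("scene");T=read_camera("top")
R={"S":(200,180,400,335),"T":(245,118,365,248)}
for nm,lo,hi in [("orange",(8,200,180),(18,255,255)),("blue",(100,120,80),(125,255,255)),("red",(0,150,60),(6,255,255)),("green",(50,120,60),(80,255,255)),("white",(0,0,200),(180,40,255)),("black",(0,0,0),(180,255,45))]:
    for k,c in(("S",S),("T",T)):
        print(nm,k,blobs(c["image"],lo,hi,R[k])[0][:5])
a=cv2.resize(S["image"][180:330,205:405],None,fx=4,fy=4,interpolation=cv2.INTER_CUBIC)
b=cv2.resize(T["image"][118:248,250:365],None,fx=4.6,fy=4.6,interpolation=cv2.INTER_CUBIC)
cv2.imwrite("pics/s1.png",a);cv2.imwrite("pics/t1.png",b)
E
```

```text
orange S [(11, (np.float64(290.27), np.float64(303.09)), (287, 301, 8, 4))]
orange T []
blue S [(31, (np.float64(239.0), np.float64(263.0)), (236, 261, 7, 5))]
blue T [(15, (np.float64(337.6), np.float64(143.4)), (336, 142, 4, 4))]
red S [(168, (np.float64(278.92), np.float64(260.08)), (262, 242, 41, 31)), (22, (np.float64(265.36), np.float64(263.55)), (262, 261, 9, 7))]
red T [(87, (np.float64(312.15), np.float64(161.86)), (307, 152, 11, 23)), (10, (np.float64(317.9), np.float64(144.6)), (317, 142, 3, 7)), (8, (np.float64(313.88), np.float64(142.25)), (313, 141, 3, 4))]
green S [(172, (np.float64(375.7), np.float64(227.51)), (369, 221, 15, 14))]
green T [(98, (np.float64(263.34), np.float64(209.31)), (258, 204, 12, 12))]
white S [(2155, (np.float64(310.64), np.float64(240.75)), (273, 217, 71, 49)), (173, (np.float64(301.06), np.float64(193.59)), (291, 187, 20, 19)), (47, (np.float64(255.7), np.float64(284.94)), (252, 282, 8, 7)), (36, (np.float64(306.31), np.float64(233.5)), (303, 231, 8, 6)), (28, (np.float64(379.43), np.float64(238.46)), (373, 234, 11, 8))]
white T [(1756, (np.float64(305.47), np.float64(183.48)), (280, 157, 53, 51)), (184, (np.float64(339.59), np.float64(222.73)), (332, 215, 16, 16)), (27, (np.float64(315.56), np.float64(133.3)), (313, 131, 6, 6)), (25, (np.float64(307.6), np.float64(180.96)), (305, 179, 6, 5)), (24, (np.float64(310.79), np.float64(164.83)), (309, 158, 4, 14))]
black S [(223, (np.float64(335.02), np.float64(204.88)), (326, 196, 20, 19)), (12, (np.float64(328.25), np.float64(219.58)), (324, 217, 10, 6)), (12, (np.float64(211.58), np.float64(181.92)), (207, 180, 9, 4))]
black T [(34, (np.float64(304.15), np.float64(217.15)), (298, 212, 12, 10)), (15, (np.float64(314.13), np.float64(151.07)), (312, 150, 5, 4))]
```

View pics/s1.png

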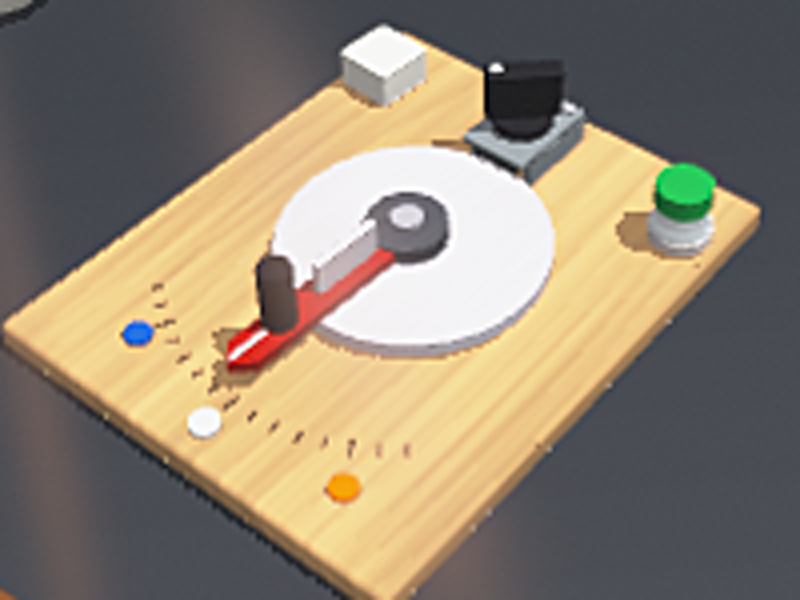

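View pics/t1.png

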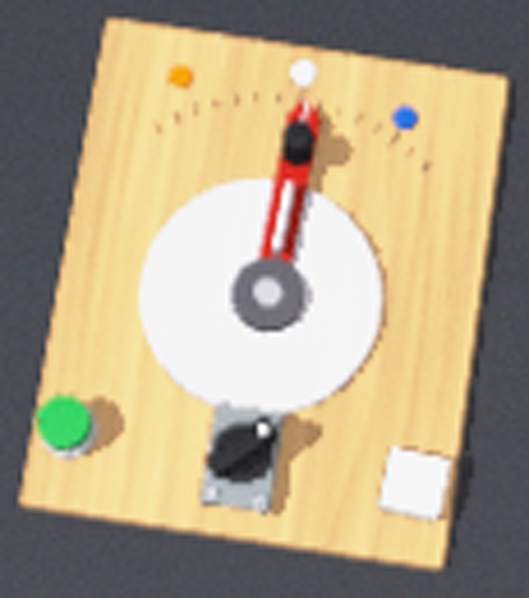

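The crops show the orange dot at T-crop (180,76) and S-crop (344,487), and the post top at T(300,137) and S(275,263). The knob bar's white dot is at T(264,428) and S(495,68). I'll triangulate these next.

Run:
```python
from h import *
S=read_camera("scene");T=read_camera("top")
s=lambda u,v:(205+(u+.5)/4-.5,180+(v+.5)/4-.5)
t=lambda u,v:(250+(u+.5)/4.6-.5,118+(v+.5)/4.6-.5)
for k,c,r in(("S",S,(270,290,310,315)),("T",T,(280,125,300,142))): print(k,blobs(c["image"],(8,185,150),(22,255,255),r,4)[0][:3])
P={"orange":(s(344,487),t(180,76)),"white":((255.7,284.94),(315.56,133.3)),"blue":((239,263),(337.6,143.4)),"hub":((306.31,233.5),(307.6,180.96)),
"posttop":(s(275,263),t(300,137)),"knobdot":(s(495,68),t(264,428)),"c_fl?":(s(3,325),t(508,75)),"c_nl":(s(758,208),t(20,503)),"potlid":((375.7,227.5),(263.34,209.31))}
W={}
for n,(a,b) in P.items():
    W[n]=tri(S,[a],T,[b])[0]; print(n,np.round(W[n]*1000,1),"reproj",np.round(proj(S,W[n])-a,1))
for n in("orange","white","blue"):
    for k,c in enumerate((S,T)): print(n,np.round(plane(c,[P[n][k]],.024)*1000,1))
cs=plane(T,[t(107,18),t(508,75),t(443,568),t(20,503)],.02); print(np.round(cs*1000,1))
q=W["hub"][:2]
for n in("orange","white","blue","posttop","knobdot"):
    d=W[n][:2]-q; print(n,np.linalg.norm(d),np.arctan2(d[1],d[0]))
```

```text
S [(42, (np.float64(290.36), np.float64(301.4)), (287, 299, 8, 6))]
T [(16, (np.float64(289.0), np.float64(134.5)), (287, 133, 5, 4))]
orange [738.6  85.2  21. ] reproj [[-0.4 -0. ]]
white [743.9  -4.4  22.9] reproj [[-0.4 -0.1]]
blue [712.1 -79.5  20.4] reproj [[-0.2 -0. ]]
hub [572.7  16.9  49.5] reproj [[-0.4 -0. ]]
posttop [673.5  -2.5  86.2] reproj [[-0.5 -0.1]]
knobdot [469.4  16.1  92.4] reproj [[-0.6 -0.1]]
c_fl? [ 748.1 -153.8   18.9] reproj [[-0.7 -0.1]]
c_nl [423.4 184.3  17. ] reproj [[-0.4 -0. ]]
potlid [475.  153.1  57.3] reproj [[-0.6 -0. ]]
orange [[740.   87.5  24. ]]
orange [[737.9  84.3  24. ]]
white [[744.1  -2.8  24. ]]
white [[744.   -5.2  24. ]]
blue [[714.1 -76.4  24. ]]
blue [[711.2 -79.7  24. ]]
[[ 782.3  139.9   20. ]
 [ 748.8 -155.1   20. ]
 [ 387.3 -112.4   20. ]
 [ 423.4  183.    20. ]]
orange 0.17936554093488555 0.39098263259503085
white 0.17246115409158772 -0.12395254433947589
blue 0.16945493273569773 -0.6049768965145476
posttop 0.10267158470177778 -0.1899672939376288
knobdot 0.10333576395792428 -3.1336798304089273
```

Measured heights agree with the text (dots 21–23 mm, post top 86 mm, knob dot 92 mm).

- **Pivot and board:** pivot ≈ (573, 15.7), board yaw ≈ -0.116.
- **Orange mark:** world angle ≈ 0.395 from the pivot. The arm is at about -0.18.
- **Knob:** centre ≈ (459, 29), bar axis ≈ -50.6°.

I'll use tool yaw 129.4°, a turn of +113.6°, because it leaves joint range for the loosening turn.

```bash
python3 -m inch '[295,606,0,113.6,100,295,606,0,113.6,100,295,606,0,113.6,100,295,606,0,113.6,100,295,606,0,113.6,100,295,606,0,113.6,100,295,606,0,113.6,100,295,606,0,113.6,100,295,606,0,113.6,100,295,606,0,113.6,100]' 15; python3 -c "
from plant import robot;print(robot.read_state())"
```

```text
t: 1.13
tool_pos: [0.3467, -0.2007, 0.2189]
orientation: [2.263, 2.178, 0.0]
force: [1.4, 1.0, -0.2]
opening: 0.093
gripper_force: 0.0
{'t': 1.1333, 'q': array([-6.52975616e-01, -4.39545366e-01,  1.99983894e+00,  2.44323762e-05,
        1.58028103e+00, -6.14641912e-01]), 'dq': array([ 1.21665723e+00, -1.81754260e-01,  1.29737239e-01,  8.83452067e-04,
        4.47373985e-02, -2.81132328e-01]), 'joint_torque': array([ -8.42632771, -27.4401176 , -49.02484775,  -0.13885447,
         0.50768578,   0.46336228]), 'tool_pos': array([ 0.34670994, -0.20072946,  0.21887399]), 'orientation': array([2.26288614e+00, 2.17776299e+00, 2.79332265e-04]), 'force': array([ 1.36241083,  1.0179207 , -0.20601064]), 'wrist_torque': array([-0.09452456, -0.13147047,  0.00992242]), 'gripper_force': 0.0, 'opening': 0.09303793713069775}
```

```bash
python3 -m inch '[112,230,0,42,100,112,230,0,42,100,112,230,0,42,100,112,230,0,42,100,112,230,0,42,100,112,230,0,42,100,112,230,0,42,100,112,230,0,42,100,112,230,0,42,100]'
python3 - <<'E'
from h import *
S=read_camera("scene");T=read_camera("top")
s=robot.read_state(); o=s["orientation"]; print(s["tool_pos"],np.degrees(2*np.arctan2(o[1],o[0])),s["wrist_torque"],s["q"])
cv2.imwrite("pics/s2.png",cv2.resize(S["image"][100:300,240:440],None,fx=3,fy=3,interpolation=cv2.INTER_CUBIC))
E
```

```text
t: 1.88
tool_pos: [0.4581, 0.0275, 0.2184]
orientation: [-1.34, -2.841, 0.001]
force: [-0.3, -0.7, 0.1]
opening: 0.0932
gripper_force: 0.0
[0.45799046 0.02632916 0.21857109] -230.63961303644288 [ 0.01736512 -0.09375781 -0.01083315] [-5.40458506e-02 -2.60988738e-01  1.86269336e+00 -4.47534757e-04
  1.54013051e+00 -7.41000422e-01]
```

View pics/s2.png

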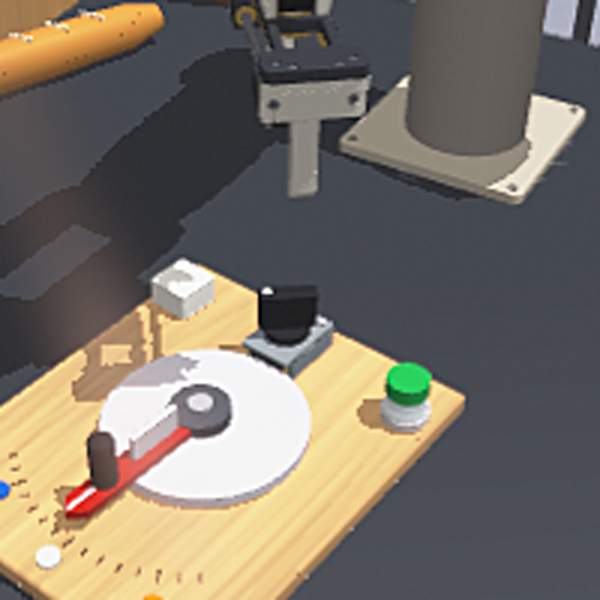

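```bash
python3 -m inch '[0,1,-40,0,100,0,1,-80,0,100,0,1,-120,0,100,0,1,-154,0,100,0,1,-154,0,100,0,1,-154,0,100]'
python3 - <<'E'
from h import *
s=robot.read_state(); o=s["orientation"]; print(s["tool_pos"],s["force"],s["wrist_torque"])
E
python3 -m inch '[0,0,0,0,0,0,0,0,0,0,0,0,0,0,0,0,0,0,0,0,0,0,0,0,0,0,0,0,0,0,0,0,0,0,0,0,0,0,0,0]' 60;python3 - <<'E'
from h import *
s=robot.read_state(); o=s["orientation"]; print(s["tool_pos"],s["force"],s["wrist_torque"],np.degrees(2*np.arctan2(o[1],o[0])))
E
```

```text
t: 2.48
tool_pos: [0.4563, 0.0273, 0.0635]
orientation: [-1.343, -2.836, 0.003]
force: [0.8, -0.0, 0.8]
opening: 0.093
gripper_force: 0.0
[0.45633326 0.02725455 0.06354625] [ 0.80553987 -0.01593245  0.8127504 ] [-0.01154632 -0.15913584 -0.0032645 ]
t: 3.15
tool_pos: [0.4584, 0.0286, 0.0647]
orientation: [1.34, 2.841, 0.0]
force: [0.4, 0.1, 1.1]
opening: 0.0441
gripper_force: 0.0
[0.45835676 0.02855976 0.0646989 ] [0.42360494 0.13773126 1.09454804] [-0.01660978 -0.09937153 -0.0052535 ] 129.48917643368839
```

```bash
cat > st.py <<'E'
from h import *
s=robot.read_state(); o=s["orientation"]; y=np.degrees(2*np.arctan2(o[1],o[0]))%360
print("t%.2f"%s["t"],np.round(s["tool_pos"]*1000,1),"F",np.round(s["force"],1),"M",np.round(s["wrist_torque"],3),"yaw %.2f"%y,"open %.1f"%(s["opening"]*1000),"g %.1f"%s["gripper_force"])
E
python3 -m inch '[0,0,0,0,0,0,0,0,0,0,0,0,0,0,0,0,0,0,0,0,0,0,0,0,0,0,0,0,0,0,0,0,0,0,0,0,0,0,0,0]' 60 >/dev/null;python3 st.py
```

```text
t3.82 [459.8  29.8  64.7] F [ 8.3  6.9 -8.2] M [ 1.072 -1.48   0.031] yaw 129.49 open 15.7 g 59.8
```

Gripped: 15.7 mm against a 16 mm bar. I'll relieve the side load slightly and start loosening counter-clockwise.

```bash
python3 -m inch '[1.5,1.5,0,4,0,1.5,1.5,0,8,0,1.5,1.5,0,12,0]' >/dev/null;python3 st.py; python3 -m inch '[0,0,0,4,0,0,0,0,8,0,0,0,0,12,0]'>/dev/null;python3 st.py
```

```text
t4.07 [460.   29.9  64.7] F [ 1.1  0.3 -0.6] M [-0.28  -0.11  -0.255] yaw 141.67 open 15.6 g 59.8
t4.32 [459.9  29.8  64.7] F [ 1.  -0.8 -0.1] M [-0.291 -0.078 -0.199] yaw 153.66 open 15.6 g 59.8
```

```bash
python3 -m inch '[0,0,0,3,0,0,0,0,6,0]' >/dev/null;python3 st.py; python3 -m inch '[0,0,0,3,0,0,0,0,6,0]'>/dev/null;python3 st.py
```

```text
t4.48 [459.9  29.7  64.6] F [ 0.1 -1.4 -0.1] M [-0.372 -0.096 -0.172] yaw 159.62 open 15.7 g 59.8
t4.65 [459.9  29.7  64.7] F [-0.2 -1.   0.3] M [-0.374 -0.145 -0.204] yaw 165.61 open 15.7 g 59.8
```

```bash
python3 -m inch '[0,0,0,3,0,0,0,0,6,0]' >/dev/null;python3 st.py; python3 -m inch '[0,0,0,2,0,0,0,0,4,0]'>/dev/null;python3 st.py
```

```text
t4.82 [459.9  29.6  64.6] F [-0.6 -1.4  0.3] M [-0.48  -0.086 -0.179] yaw 171.61 open 15.9 g 59.8
t4.98 [459.9  29.6  64.6] F [-0.4 -0.9  0.9] M [-0.383 -0.26  -0.787] yaw 175.56 open 15.8 g 60.4
```

The stop is at yaw ≈175° (knob = 0), so the bar turned about 45° in total. I'll relax slightly, release and rise.

```bash
python3 -m inch '[0,0,0,-3,0,0,0,0,-3,0,0,0,0,-3,60,0,0,0,-3,60,0,0,0,-3,60,0,0,0,-3,60,0,0,0,-3,60,0,0,0,-3,60,0,0,0,-3,60]' >/dev/null;python3 st.py; python3 -m inch '[0,0,35,0,60,0,0,70,0,60,40,-6,70,-2,60,80,-12,70,-2,60,120,-18,70,-2,60,160,-24,70,-2,60,200,-30,70,-2,60,216,-32.5,70,-2,60,216,-32.5,70,-2,60,216,-32.5,70,-2,60]'>/dev/null;python3 st.py
```

```text
t5.73 [459.9  30.   64.6] F [ 0.1 -0.7  0.7] M [ 0.052 -0.15   0.049] yaw 172.49 open 54.3 g 0.0
t6.57 [675.8  -2.6 133.5] F [ 0.6 -0.5  0.2] M [ 0.024 -0.092  0.049] yaw 170.47 open 56.0 g 0.0
```

```bash
python3 -m inch '[0,0,-40,0,60,0,0,-81,0,60,0,0,-81,0,60,0,0,-81,0,20,0,0,-81,0,20,0,0,-81,0,20,0,0,-81,0,20,0,0,-81,0,20,0,0,-81,0,20,0,0,-81,0,20]' 10 >/dev/null;python3 st.py; python3 -m inch '[0,0,0,0,0,0,0,0,0,0,0,0,0,0,0,0,0,0,0,0,0,0,0,0,0]' 10 >/dev/null;python3 st.py
```

```text
t7.40 [677.1  -2.4  55.7] F [-0.6  1.3  5.6] M [ 0.171 -0.019  0.008] yaw 170.48 open 21.7 g 10.0
t7.82 [677.1  -2.4  55.6] F [-2.   0.8  6.3] M [0.222 0.008 0.003] yaw 170.48 open 21.7 g 10.0
```

Gripped the post at 21.7 mm (22 mm expected). The tips rest lightly, so I'll raise 3 mm and swing along the arc.

```bash
python3 -m inch '[0,0,3,0,0,1.2,10,3,5.4,0,1.5,20,3,10.9,0,0.9,30,3,16.3,0,-0.7,39.9,3,21.8,0,-3.3,49.6,3,27.2,0,-6.6,58.8,3,32.5,0,-6.6,58.8,3,32.5,0,-6.6,58.8,3,32.5,0]' 15 >/dev/null;python3 st.py
python3 - <<'E'
from h import *
S=read_camera("scene");T=read_camera("top")
cv2.imwrite("pics/s3.png",cv2.resize(S["image"][180:330,205:405],None,fx=4,fy=4,interpolation=cv2.INTER_CUBIC))
cv2.imwrite("pics/t3.png",cv2.resize(T["image"][118:248,250:365],None,fx=4.6,fy=4.6,interpolation=cv2.INTER_CUBIC))
E
python3 st.py
```

```text
t8.57 [669.1  57.   56.2] F [ 4.3  3.9 -5.3] M [ 0.591 -0.795  0.098] yaw 202.89 open 21.6 g 15.0
t8.67 [669.3  56.7  56.2] F [ 3.6  4.3 -7. ] M [ 0.646 -0.828  0.139] yaw 202.83 open 22.0 g 15.0
```

View pics/s3.png

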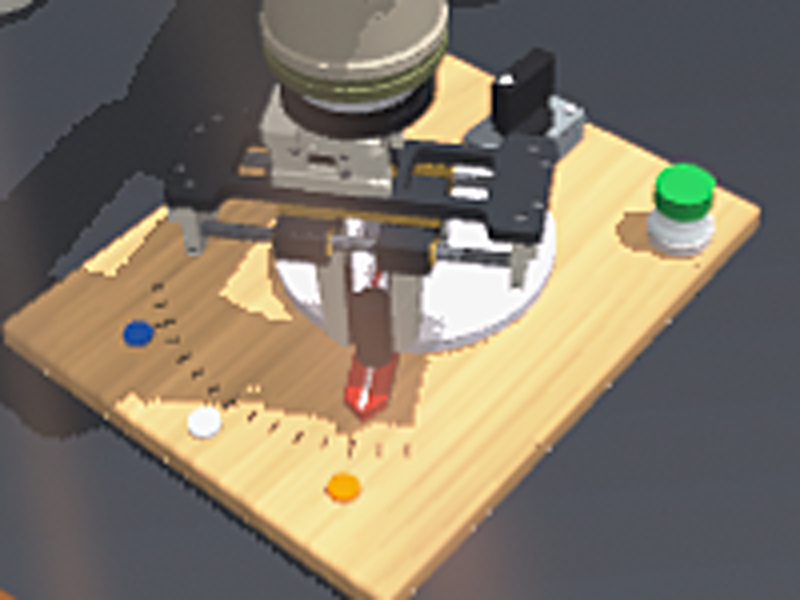

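The scene view shows the pointer tip near crop (366,415) and the orange dot at (344,487). The top view is the better check.

View pics/t3.png

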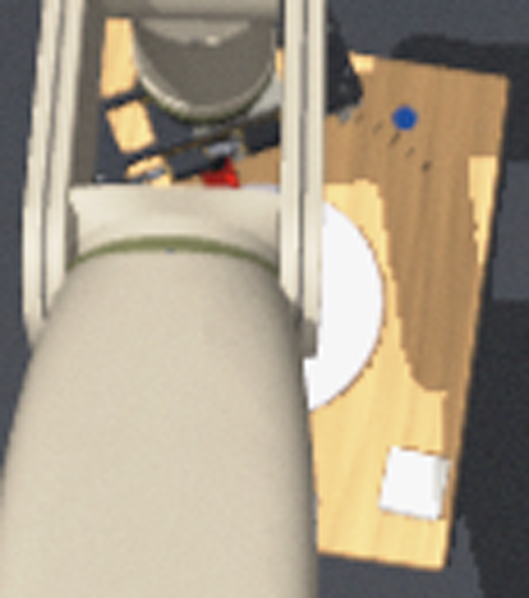

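Run:
```python
from h import *
S=read_camera("scene");T=read_camera("top")
for k,c,r in(("S",S,(285,265,310,288)),("T",T,(280,130,320,165))):
    b,m=blobs(c["image"],(0,140,50),(7,255,255),r,4); print(k,b[:4])
    ys,xs=np.nonzero(m)
    print([ (int(y),int(xs[ys==y].min()),int(xs[ys==y].max())) for y in np.unique(ys)])
piv=np.array([573,15.7])
for th in(.37,.395,.42):
    X=[[ (piv[0]+r*np.cos(th))/1e3,(piv[1]+r*np.sin(th))/1e3,z] for r,z in((120,.044),(146,.044),(146,.036),(172,.024))]
    print(th,np.round(proj(S,X),1).tolist(),np.round(proj(T,X),1).tolist())
```

```text
S [(95, (np.float64(296.48), np.float64(276.96)), (291, 270, 13, 15))]
[(270, 293, 303), (271, 293, 302), (272, 293, 302), (273, 292, 302), (274, 292, 301), (275, 292, 301), (276, 291, 301), (277, 291, 300), (278, 291, 301), (279, 291, 301), (280, 292, 300), (281, 292, 300), (282, 293, 299), (283, 294, 298), (284, 295, 296)]
T [(25, (np.float64(297.8), np.float64(156.0)), (294, 154, 8, 5))]
[(152, 299, 299), (154, 299, 300), (155, 295, 300), (156, 294, 301), (157, 294, 301), (158, 301, 301)]
0.37 [[293.9, 272.5], [291.1, 281.7], [291.3, 284.1], [288.7, 297.3]] [[295.5, 147.7], [292.9, 140.5], [293.0, 141.3], [290.6, 135.5]]
0.395 [[295.3, 272.7], [292.8, 282.0], [293.0, 284.3], [290.7, 297.5]] [[294.7, 148.0], [291.9, 140.9], [292.0, 141.7], [289.4, 135.9]]
0.42 [[296.6, 272.9], [294.4, 282.1], [294.6, 284.5], [292.7, 297.8]] [[293.8, 148.3], [290.9, 141.3], [290.9, 142.1], [288.2, 136.3]]
```

```bash
python3 - <<'E'
from h import *
S=read_camera("scene")
h=plane(S,[(306.31,233.5)],.0495)[0]*1e3; o=plane(S,[(290.36,301.4)],.023)[0]*1e3
print(h,o)
for z in(.034,.038,.044):
  t=plane(S,[(295.6,284.2)],z)[0]*1e3
  for n,p in(("S hub",h[:2]),("fused",np.array([573,15.7]))):
    a=lambda q:np.arctan2(q[1]-p[1],q[0]-p[0]); r=lambda q:np.hypot(*(q[:2]-p))
    print(z,n,"tip",round(r(t),1),round(a(t),4),"orange",round(r(o),1),round(a(o),4))
E
python3 st.py
```

```text
[572.39006077  17.80745916  49.5       ] [739.72764401  86.57560147  23.        ]
0.034 S hub tip 143.0 0.4154 orange 180.9 0.3899
0.034 fused tip 143.3 0.4306 orange 181.2 0.402
0.038 S hub tip 146.1 0.4208 orange 180.9 0.3899
0.038 fused tip 146.4 0.4357 orange 181.2 0.402
0.044 S hub tip 150.9 0.4285 orange 180.9 0.3899
0.044 fused tip 151.2 0.4428 orange 181.2 0.402
t8.82 [669.3  56.6  56.2] F [ 4.2  4.2 -5.9] M [ 0.614 -0.825  0.05 ] yaw 202.81 open 22.1 g 15.0
```

The tip reads about 0.03 rad past the mark, near the tolerance. I'll release, clear the view and measure from both cameras.

```bash
python3 -m inch '[0,0,0,0,60,0,0,0,0,60,0,0,0,0,60,0,0,0,0,60,0,0,0,0,60,0,0,0,0,60,0,0,40,0,60,0,0,80,0,60,0,0,90,0,60]' >/dev/null;python3 -m inch '[-25,-31,0,-5,60,-50,-62,0,-10,60,-75,-93,0,-15,60,-100,-124,0,-20,60,-125,-155,0,-25,60,-150,-186,0,-30,60,-175,-217,0,-30,60,-200,-248,0,-30,60,-225,-279,0,-30,60,-250,-310,0,-30,60]' >/dev/null;python3 st.py
python3 - <<'E'
from h import *
S=read_camera("scene");T=read_camera("top")
a=cv2.resize(S["image"][180:330,205:405],None,fx=3,fy=3,interpolation=cv2.INTER_CUBIC)
b=cv2.resize(T["image"][118:248,250:365],None,fx=4.6,fy=4.6,interpolation=cv2.INTER_CUBIC)
cv2.imwrite("pics/t4.png",b)
for k,c,r in(("S",S,(285,240,310,288)),("T",T,(280,130,320,185))):
    b,m=blobs(c["image"],(0,140,50),(7,255,255),r,4); print(k,b[:4])
    ys,xs=np.nonzero(m)
    print([ (int(y),int(xs[ys==y].min()),int(xs[ys==y].max())) for y in np.unique(ys)])
    print(blobs(c["image"],(8,185,150),(22,255,255),(270,290,310,315) if k=="S" else (280,125,300,142),4)[0][:1])
E
```

```text
t10.40 [ 418.  -255.   147.2] F [ 1.2 -1.   0.7] M [ 0.022 -0.132 -0.018] yaw 172.98 open 55.7 g 0.0
S [(74, (np.float64(305.42), np.float64(252.8)), (303, 243, 7, 24)), (49, (np.float64(299.14), np.float64(276.18)), (295, 269, 9, 15)), (33, (np.float64(292.91), np.float64(275.82)), (291, 271, 5, 11))]
[(243, 300, 309), (244, 306, 309), (245, 306, 309), (246, 299, 308), (247, 299, 308), (248, 305, 308), (249, 305, 307), (250, 305, 307), (251, 304, 307), (252, 304, 307), (253, 304, 306), (254, 304, 306), (255, 303, 306), (256, 303, 306), (257, 303, 306), (258, 303, 305), (259, 303, 305), (260, 303, 305), (261, 303, 305), (262, 303, 304), (263, 303, 304), (264, 304, 304), (265, 304, 304), (266, 304, 304), (269, 303, 303), (270, 303, 303), (271, 293, 302), (272, 293, 302), (273, 292, 302), (274, 292, 302), (275, 292, 301), (276, 291, 301), (277, 291, 301), (278, 291, 301), (279, 291, 300), (280, 292, 299), (281, 293, 297), (282, 296, 297), (283, 295, 295)]
[(41, (np.float64(290.27), np.float64(301.44)), (287, 299, 8, 6))]
T [(96, (np.float64(297.09), np.float64(158.81)), (290, 144, 14, 32)), (6, (np.float64(306.33), np.float64(171.83)), (306, 170, 2, 4)), (6, (np.float64(295.0), np.float64(144.17)), (294, 143, 3, 3)), (4, (np.float64(303.5), np.float64(163.5)), (303, 162, 2, 4))]
[(143, 294, 294), (144, 291, 296), (145, 290, 296), (146, 290, 292), (147, 290, 292), (148, 291, 292), (149, 291, 292), (150, 292, 292), (151, 292, 293), (152, 292, 293), (153, 293, 293), (154, 294, 300), (155, 294, 300), (156, 294, 301), (157, 294, 301), (158, 295, 301), (159, 295, 302), (160, 296, 302), (161, 296, 298), (162, 297, 303), (163, 297, 303), (164, 298, 304), (165, 298, 304), (166, 298, 300), (167, 299, 305), (168, 299, 305), (169, 300, 301), (170, 300, 306), (171, 301, 306), (172, 301, 307), (173, 301, 307), (174, 302, 303), (175, 302, 302)]
[(17, (np.float64(288.88), np.float64(134.41)), (287, 133, 5, 4))]
```

View pics/t4.png

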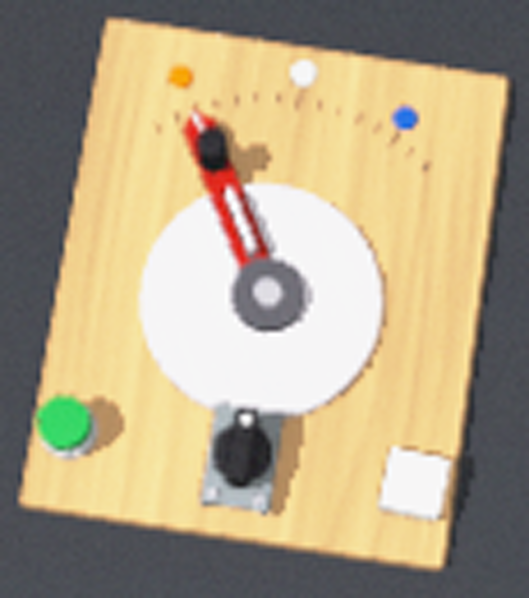

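Run:
```python
from h import *
S=read_camera("scene");T=read_camera("top")
t=lambda u,v:(250+(u+.5)/4.6-.5,118+(v+.5)/4.6-.5)
hubT,hubS=(307.6,180.96),(306.31,233.5)
print("hubnow",blobs(T["image"],(0,0,180),(180,40,255),(303,176,312,186))[0][:1])
m=plane(T,[(297.5,156),(297.5,157),(300,163),(300,162),(301,164),(301,165),(302,167),(302,168),(303,170),(303.5,171),(304,172),(304,173)],.044)*1e3
p=np.polyfit(m[:,0],m[:,1],1); print("bar angle T",np.arctan(p[0]),"y at x=573",np.polyval(p,573))
h=plane(T,[hubT],.0495)[0]*1e3; o=plane(T,[(288.9,134.42)],.024)[0]*1e3
print("hub T",h,"orange T",o)
d=np.array([1,p[0]])/np.hypot(1,p[0])
print("orange offset from T bar line (mm, + = left)", d[0]*(o[1]-np.polyval(p,o[0])))
for k,c,r in(("S",S,(288,245,308,275)),("T",T,(288,142,304,158))):
    print(k,blobs(c["image"],(0,0,0),(180,140,95),r,5)[0][:3])
tipT=t(192,108)
for z in(.038,.044):
    q=plane(T,[tipT],z)[0]*1e3; print("tipT",np.hypot(*(q-h)[:2]),np.arctan2(*(q-h)[1::-1]),"orange",np.arctan2(*(o-h)[1::-1]))
```

```text
hubnow [(29, (np.float64(307.52), np.float64(180.9)), (305, 178, 6, 7))]
bar angle T 0.4057976328689242 y at x=573 15.925892004814614
hub T [573.1928176   16.05860814  49.5       ] orange T [736.90957312  83.74558841  24.        ]
orange offset from T bar line (mm, + = left) -2.391678216938768
S []
T [(46, (np.float64(296.04), np.float64(150.09)), (293, 146, 7, 9))]
tipT 147.63588748300054 0.4028002192787534 orange 0.3920382323843399
tipT 145.61916842249704 0.40646222108340535 orange 0.3920382323843399
```

All estimates put the arm 1–5 mm past the mark. A re-grip centred about 1.8 mm back will trim it.

```bash
python3 -m inch '[30,37,0,5,60,55,68,0,10,60,80,99,0,15,60,105,130,0,20,60,130,161,0,25,60,155,192,0,30,60,180,223,0,30,60,205,254,0,30,60,230,285,0,30,60,250,310,0,30,60]' >/dev/null; python3 -m inch '[0,0,0,0,60,0,0,0,0,60]'>/dev/null; python3 st.py
```

```text
t11.60 [669.5  60.3 145.6] F [-0.1 -0.3  0. ] M [ 0.086 -0.162 -0.045] yaw 203.26 open 55.8 g 0.0
```

```bash
python3 -m inch '[0,0,0,0,60,0,0,0,0,60,0,0,0,0,60]'>/dev/null; python3 st.py
```

```text
t11.85 [668.9  55.6 146.9] F [ 0.2 -0.3  0.2] M [ 0.075 -0.097  0.018] yaw 202.93 open 55.9 g 0.0
```

```bash
python3 -m inch '[1,-0.8,-40,0,60,1,-0.8,-80,0,60,1,-0.8,-89,0,60,1,-0.8,-89,0,20,1,-0.8,-89,0,20,1,-0.8,-89,0,20,1,-0.8,-89,0,20,1,-0.8,-89,0,20,1,-0.8,-89,0,20,1,-0.8,-89,0,20]' 15 >/dev/null;python3 -m inch '[0,0,0,0,20,0,0,0,0,20,0,0,0,0,20]'>/dev/null;python3 st.py
```

```text
t12.93 [671.6  55.9  59.8] F [-1.1  2.2  6.4] M [ 0.354  0.043 -0.009] yaw 203.00 open 21.6 g 15.0
```

```bash
python3 -m inch '[0,0,0,0,60,0,0,0,0,60,0,0,0,0,60,0,0,0,0,60,0,0,0,0,60,0,0,0,0,60,0,0,40,0,60,0,0,76,0,60]' >/dev/null;python3 -m inch '[-40,-5,0,-5,60,-80,-10,0,-10,60,-120,-15,0,-15,60,-160,-20,0,-20,60,-200,-25,0,-25,60,-211,-26,0,-30.5,60,-211,-26,0,-30.5,60,-211,-26,0,-30.5,60,-211,-26,0,-30.5,60,-211,-26,0,-30.5,60]' >/dev/null;python3 st.py
python3 - <<'E'
from h import *
S=read_camera("scene")
r=(285,240,310,288)
b,m=blobs(S["image"],(0,140,50),(7,255,255),r,4); ys,xs=np.nonzero(m)
print([ (int(y),int(xs[ys==y].min()),int(xs[ys==y].max())) for y in np.unique(ys) if y>270])
b,m=blobs(S["image"],(0,0,0),(180,255,60),(320,188,350,220),4);print(b[:2])
cv2.imwrite("pics/s5.png",cv2.resize(S["image"][180:330,205:405],None,fx=4,fy=4,interpolation=cv2.INTER_CUBIC))
E
```

```text
t14.43 [460.6  29.5 134.1] F [ 0.1  0.8 -0.1] M [ 0.025 -0.118  0.018] yaw 172.59 open 55.9 g 0.0
[(271, 292, 302), (272, 292, 301), (273, 291, 301), (274, 291, 301), (275, 291, 301), (276, 291, 300), (277, 290, 300), (278, 290, 300), (279, 290, 300), (280, 291, 299), (281, 292, 297), (282, 293, 296), (283, 294, 294)]
[(279, (np.float64(335.87), np.float64(203.92)), (328, 192, 16, 23))]
```

View pics/s5.png

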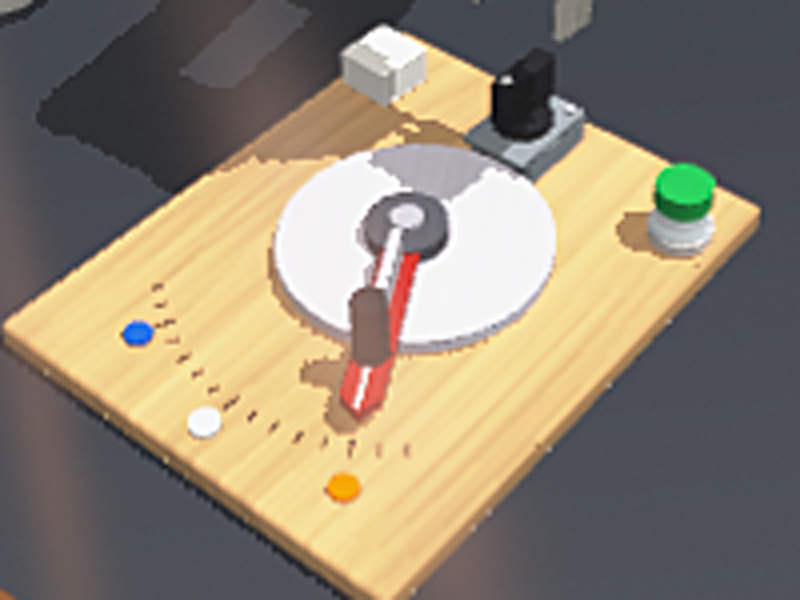

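The pointer tip at (359,415) now lines up with the orange dot (344,487), hub (406,215) line, within about 2 mm. Now the knob.

```bash
python3 -m inch '[-0.7,0.3,-35,0,60,-0.7,0.3,-69.5,0,60,-0.7,0.3,-69.5,0,60,-0.7,0.3,-69.5,0,0,-0.7,0.3,-69.5,0,0,-0.7,0.3,-69.5,0,0,-0.7,0.3,-69.5,0,0,-0.7,0.3,-69.5,0,0,-0.7,0.3,-69.5,0,0,-0.7,0.3,-69.5,0,0]' 60 >/dev/null;python3 -m inch '[0,0,0,0,0,0,0,0,0,0]'>/dev/null;python3 st.py;  python3 -m inch '[0,0,0,-4,0,0,0,0,-8,0]'>/dev/null;python3 st.py
```

```text
t15.48 [459.2  29.7  64.9] F [-2.2  0.5  7.3] M [-0.018 -0.    -0.143] yaw 172.47 open 15.7 g 60.0
t15.65 [459.2  29.9  64.9] F [0.2 0.8 5.2] M [ 0.256 -0.016  0.264] yaw 164.33 open 15.3 g 60.0
```

Free torque is about 0.2–0.26. I'll keep turning clockwise in small steps.

```bash
for i in 1 2 ; do python3 -m inch '[0,0,0,-3,0,0,0,0,-6,0]'>/dev/null;python3 st.py; done
```

```text
t15.82 [459.2  30.   64.9] F [0.3 2.2 5.9] M [ 0.269 -0.086  0.164] yaw 158.35 open 15.5 g 60.0
t15.98 [459.3  30.1  65. ] F [0.4 1.5 5.1] M [ 0.305 -0.122  0.238] yaw 152.36 open 16.1 g 60.0
```

```bash
python3 -m inch '[0,0,0,-2,0,0,0,0,-4,0]'>/dev/null;python3 st.py; python3 -m inch '[0,0,0,-2,0,0,0,0,-4,0]'>/dev/null;python3 st.py
```

```text
t16.15 [459.4  30.2  65. ] F [-0.2  2.7  5.5] M [ 0.348 -0.175  0.255] yaw 148.40 open 15.7 g 60.0
t16.32 [459.3  30.3  64.9] F [0.  3.4 4.9] M [ 0.511 -0.137  0.341] yaw 144.42 open 15.5 g 60.1
```

```bash
python3 -m inch '[0,0,0,-1,0,0,0,0,-2,0]'>/dev/null;python3 st.py
```

```text
t16.48 [459.3  30.3  65. ] F [-0.3  3.5  5.8] M [ 0.428 -0.116  0.373] yaw 142.46 open 15.4 g 60.1
```

```bash
python3 -m inch '[0,0,0,-1,0]'>/dev/null;python3 st.py
```

```text
t16.57 [459.3  30.3  64.9] F [-0.6  3.3  5.5] M [ 0.46  -0.123  0.439] yaw 141.47 open 15.5 g 60.1
```

```bash
python3 -m inch '[0,0,0,-1,0]'>/dev/null;python3 st.py;python3 -m inch '[0,0,0,-1,0]'>/dev/null;python3 st.py
```

```text
t16.65 [459.2  30.4  64.9] F [-1.   2.9  5.7] M [ 0.578 -0.117  0.457] yaw 140.48 open 15.8 g 60.2
t16.73 [459.2  30.4  64.9] F [-0.   4.8  6. ] M [ 0.47  -0.11   0.506] yaw 139.49 open 15.5 g 60.2
```

```bash
python3 -m inch '[0,0,0,-0.7,0,0,0,0,-0.7,0]'>/dev/null;python3 st.py;python3 -m inch '[0,0,0,0,60,0,0,0,0,60,0,0,0,0,60,0,0,0,0,60,0,0,0,0,60,0,0,0,0,60,0,0,0,0,60,0,0,35,0,60,0,0,70,0,60,0,0,110,0,60]'>/dev/null;python3 st.py;python3 -m inch '[-20,-30,20,0,60,-40,-60,30,0,60,-60,-90,30,0,60,-60,-130,30,0,60,-60,-170,30,0,60,-60,-210,30,0,60,-60,-250,30,0,60,-60,-280,30,0,60,-60,-280,30,0,60,-60,-280,30,0,60]'>/dev/null; python3 st.py
python3 - <<'E'
from h import *
S=read_camera("scene");T=read_camera("top")
a=cv2.resize(S["image"][180:330,205:345],None,fx=2.8,fy=2.8,interpolation=cv2.INTER_CUBIC)
b=cv2.resize(T["image"][118:248,250:365],(400,452),interpolation=cv2.INTER_CUBIC)
b=b[:420]; cv2.imwrite("pics/f.png",np.hstack([a[:420],b]))
t=T
b,m=blobs(T["image"],(0,140,50),(7,255,255),(280,154,320,180),4); ys,xs=np.nonzero(m)
u=[((xs[ys==y].min()+xs[ys==y].max())/2,y) for y in np.unique(ys) if np.ptp(xs[ys==y])>=5]
p=plane(T,u,.044)*1e3; f=np.polyfit(p[:,0],p[:,1],1); o=plane(T,[(288.9,134.42)],.024)[0]*1e3
print(len(u),np.arctan(f[0]),"orange off",(o[1]-np.polyval(f,o[0]))*np.cos(np.arctan(f[0])))
b,m=blobs(S["image"],(0,140,50),(7,255,255),(285,270,310,288),4); ys,xs=np.nonzero(m)
print([ (int(y),int(xs[ys==y].min()),int(xs[ys==y].max())) for y in np.unique(ys)])
E
```

```text
t16.90 [459.2  30.5  64.9] F [-1.1  4.   6.1] M [ 0.497 -0.088  0.484] yaw 138.79 open 15.7 g 60.2
t17.73 [457.   29.8 173.8] F [ 1.2 -0.2  0.9] M [ 0.032 -0.166  0.041] yaw 138.78 open 55.5 g 0.0
t18.57 [ 398.  -251.5  203.8] F [-0.3  0.9 -0. ] M [ 0.034 -0.176 -0.03 ] yaw 138.59 open 55.8 g 0.0
19 0.39627454242173105 orange off -0.46760504453731866
[(270, 302, 302), (271, 292, 302), (272, 292, 300), (273, 291, 301), (274, 291, 301), (275, 291, 301), (276, 291, 300), (277, 290, 300), (278, 290, 300), (279, 290, 300), (280, 291, 298), (281, 292, 297), (282, 293, 295), (283, 294, 294)]
```

View pics/f.png

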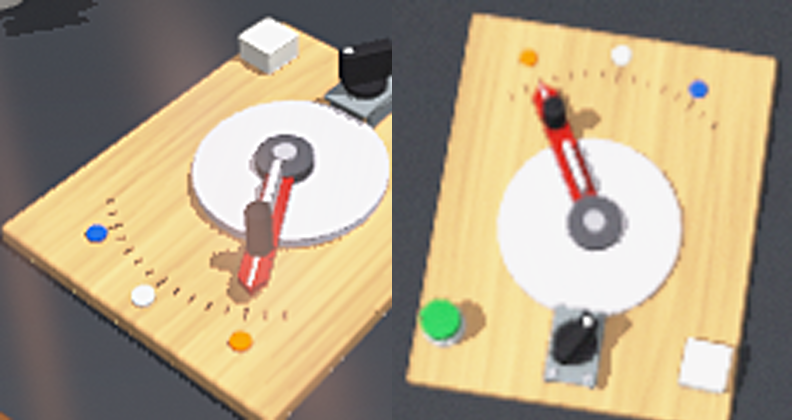

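The pointer at (248,290), left panel, points at the orange dot at (240,341). The top view measures a 0.5 mm offset, the knob stayed tightened, and the jar and butter dish have not moved. Handing in.

```bash
python3 -m inch '[0,0,0,0,60,0,0,0,0,60,0,0,0,0,60]'>/dev/null; python3 -c "
from plant import job;print(job.close_job())"
```

```text
the job is handed in; nothing more can be done
None
```

The swing arm is set on the orange mark, about 0.5 mm off its line in the top view. The clamp knob is re-tightened to about 0.5 N m, and the job was handed in at about 19 s without a verdict being shown.

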